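# Sort two vial racks on a go / no-go track gauge

### The job

Try both blue vial racks in the track gauge before they go back to the sample changer: lay each one on the bare infeed end of the gauge with its side along the straight fence, then push it along the fence from behind, through the green-marked go part toward the red-marked no-go jaw, without forcing it. A rack that stops at the step is right: lift it out and lay it flat in the white tray. A rack that, held against the fence, also slips past the step has worn runners: push it on until all of it is past the red-marked jaw, in the red reject bay, and leave it there. Do not disturb the vials and other things on the cabinets.

Things in the scene. Friction and masses are not known exactly. Their poses are not given: they have to be found in the camera images.
- rack_1: one of two like racks: blue open block, 110 long, 34 high, body 34 wide (take it across this, from above), 3 mm walls, 0.11-0.2 kg, loose. Grey side runners, underside to 8 mm up; width over them is 41 if right, 36 if worn. Which is worn is not given. Origin: centre of underside, x along its length, z up; ends alike.
- rack_2: the other rack: all that is said of rack_1 holds for it too (either may be the worn one).
- gauge: steel and aluminium track gauge, screwed down. Origin: under the plate; x along the lane, racks are pushed to +x; z up. Plate 348 x 92 mm (x -170 to +178 mm), its top 6 mm up; steel walls on it, tops 16 mm up, so fingertips above 16 mm clear them and can push a rack's end or grip its body. Straight fence all along the -y side, face at y -21.5 mm. Runners slide on the plate between fence and jaws.
- step (a point): on the gauge (its axes): foot of the fence's face across from the step, 6 mm up. In the gauge's frame, mm: go jaw (green strip) x -52 to +3, 43 from the fence, lead-in 12 long; no-go jaw (red strip) x +3 to +41, 38.5 from the fence; their square step faces -x at x +3. A right rack stops there (centre at x -52). A worn one passes, but only within 2 mm of the fence: if it strays, it stops there falsely.
- infeed (a point): on the gauge (its axes): foot of the fence's face at the infeed (open on the +y side), 6 mm up, at the middle of a rack laid there with its front end just short of the go jaw: the rack's centre is then half its runner width to +y of this point.
- bay (a point): on the gauge (its axes): middle of the red floor of the reject bay, 6 mm up. The bay runs 62 mm to either side of it along x, from the end of the no-go jaw to a 10 mm high end stop; fence on -y, open on +y.
- tray: shallow white plastic tray, loose, about 0.25 kg, 112 x 160 mm outside and 22 mm high, walls 2 mm, inner floor 2 mm up. Origin: centre of the underside; x across (112), y along (160), z up. A rack fits in it lying along y.
- vial_a: bystander: capped glass counting vial, 27 mm diameter, 61 mm high, standing behind the gauge. Origin: centre of its underside.
- vial_b: bystander: a second such vial beside it. Origin: centre of its underside.
- calc: bystander: black pocket calculator lying near the right-hand edge, 118 x 70 x 13 mm. Origin: centre of its underside.
- bench_timer: bystander: white bench timer with three coloured buttons, 72 x 64 x 18 mm, lying before the books. Origin: centre of its underside.
- pen: bystander: black pen, 145 mm long, 9 mm thick, lying near the front edge, right of the racks. Origin: centre of its underside.
- bottle_y: bystander: small white bottle with a yellow band, 45 mm diameter, 90 mm high, at the front left corner. Origin: centre of its underside.

How it is judged:
On the way, in this order (a step that is already met when the one before it is completed fails the run):
1. the first rack is gauged: the right rack lies in the lane with its front end at the step, or the worn rack, lying in the lane, is pushed past the step through the no-go jaw (((y of rack_1 in the frame of gauge between -0.014 and 0.012 m and z of rack_1 in the frame of gauge between 0 and 0.012 m and angle between rack_1's own z axis and vertical below 0.12 rad and x of rack_1 in the frame of gauge between -0.057 and -0.048 m and angle between the x axis of rack_1 and the x axis of gauge, either way round below 0.08 rad) or (y of rack_2 in the frame of gauge between -0.014 and 0.012 m and z of rack_2 in the frame of gauge between 0 and 0.012 m and angle between rack_2's own z axis and vertical below 0.12 rad and x of rack_2 in the frame of gauge between -0.04 and 0.07 m))), for 0.1 s.
2. the second rack is gauged in the same way (whichever came first, the first being out of the way) ((((y of rack_1 in the frame of gauge between -0.014 and 0.012 m and z of rack_1 in the frame of gauge between 0 and 0.012 m and angle between rack_1's own z axis and vertical below 0.12 rad and x of rack_1 in the frame of gauge between -0.057 and -0.048 m and angle between the x axis of rack_1 and the x axis of gauge, either way round below 0.08 rad) and (y of rack_2 in the frame of gauge between -0.014 and 0.012 m and z of rack_2 in the frame of gauge between 0 and 0.012 m and angle between rack_2's own z axis and vertical below 0.12 rad and x of rack_2 in the frame of gauge above -0.04 m)) or ((y of rack_2 in the frame of gauge between -0.014 and 0.012 m and z of rack_2 in the frame of gauge between 0 and 0.012 m and angle between rack_2's own z axis and vertical below 0.12 rad and x of rack_2 in the frame of gauge between -0.04 and 0.07 m) and distance of rack_1 from where it was at the start of the episode above 0.08 m and horizontal distance between rack_1 and step above 0.07 m))), for 0.1 s.
At the end, for the whole second after the job is handed in: The right rack lies flat on the floor of the white tray (all of it inside, tray standing on the cabinet); the worn rack lies flat in the lane's reject bay, all of it past the no-go jaw (its rear end at most 3 mm short of the jaw's end) and along the lane within 0.15 rad; all at rest (x of rack_1 in the frame of tray between -0.036 and 0.036 m and y of rack_1 in the frame of tray between -0.026 and 0.026 m and z of rack_1 in the frame of tray between -0.002 and 0.008 m and angle between each of rack_1, tray's own z axis and vertical below 0.08 rad and height (world z) of tray below 0.006 m and y of rack_2 in the frame of gauge between -0.014 and 0.012 m and z of rack_2 in the frame of gauge between 0 and 0.012 m and angle between rack_2's own z axis and vertical below 0.12 rad and x of rack_2 in the frame of gauge between 0.093 and 0.116 m and angle between the x axis of rack_2 and the x axis of gauge, either way round below 0.15 rad and linear speed of each of rack_1, rack_2, tray below 0.02 m/s); the robot touches nothing.
It fails at once if the right rack is forced past the step (y of rack_1 in the frame of gauge between -0.014 and 0.012 m and z of rack_1 in the frame of gauge between 0 and 0.012 m and angle between rack_1's own z axis and vertical below 0.12 rad and x of rack_1 in the frame of gauge between -0.042 and 0.08 m).
It fails at once if a vial or the yellow-banded bottle is shifted by more than 20 mm (distance of any of vial_a, vial_b, bottle_y from where it was at the start of the episode above 0.02 m).
It fails at once if the calculator, timer or pen is shifted by more than 30 mm (distance of any of calc, bench_timer, pen from where it was at the start of the episode above 0.03 m).
It also fails if it takes over 72 s, if anything falls off the work surface, if the arm or the gripper's body presses on something with over 40 N, if the wrist force passes 120 N, or if a joint passes its speed limit or range.

### The arm

A 6-joint arm with a two-finger parallel gripper is mounted at the origin on a cart in front of the work surface, level with it; the furniture and walls round the work are solid. World frame = base frame: x ahead of the robot, y to its left, z up, the work surface at z = 0. Lengths are in m, angles in rad, forces in N, time in s.
With the tool pointing down it reaches from about 0.35 to 0.975 m from the base axis. Payload 4.9 kg.
Tool frame: the origin (TCP) lies at the very end of the fingers, on their centre line; the grasp point (between the pads) lies manip.grip_point_offset behind it (manip.grip_point_offset is the distance from the TCP to the grasp point, in m); z points along the fingers, y is the line along which they close (so a half turn about z gives the same grasp; the last joint's range is limited). The gripper opens to 85 mm and grips with 20 to 120 N. Pads are 22 mm wide; open, the fingers measure 114 mm over their backs; the gripper's body (76 mm by 85 mm) begins 54 mm behind the grasp point. The pads swing forward as they close: fully open they stand 13 mm farther back than shut.
Start: joints at [1.077, 0.053, 1.613, -0, 1.476, -0.119], TCP at [0.229, 0.582, 0.231] pointing down, gripper open.
Joint ranges: [-3.01, 3.01], [-1.01, 2.22], [0.06, 2.58], [-1.02, 4.17], [0.09, 2.62], [-3.14, 3.14]. Speed limits (rad/s): [2.57, 2.57, 3.14, 3.14, 3.14, 3.14].

### API

Orientations are given as a unit quaternion [w, x, y, z].
In Python, from plant import manip gives the robot as it stands.
- The arm moves only by the shell command python3 -m crank 'ROWS' [OPENING]. ROWS is JSON, a list of rows, each an object of numbers: "x", "y", "z": the shift along the tool's x, y, z in cm; "turn": the turn about the tool's z in rad. In form: [{"x": .., "y": .., "z": .., "turn": ..}, ...]. A call has 1 to 5 rows; each row shifts and turns the commanded pose from where the row before left it, along the tool's axes as they then stand; what a row does not reach is not made up. A row lasts 1/10 s, in which the tool goes at most 50 mm and 8.59 degrees, less where a joint would pass 70% of its speed; a pose out of reach is approached as far as the arm can. A call with a gripper value outside its range is refused whole. OPENING is the opening in per cent of the stroke, from 0 (shut) to 100 (fully open), set as the call begins (- or left out, the last holds). The fingers move at their own pace and stop on an object; the grip force is fixed at half the most. Time passes only in rows, so rows that do not move let the fingers close. It gives the time, the measured TCP pose, the force, the opening and the grip force at its end, in the units of the state.
- manip.state(): the state, without advancing time (a new reading comes with each control period).
- manip.grab_frame(name): name is "scene" or "top" or "wrist"; returns (picture, depth): 400x640x3 uint8, red, green, blue; 400x640 float32, m along the optical axis (not along the pixel's ray), 0 where there is no reading.
- manip.camera_model(name): a dict with "mtx" (3x3 intrinsics, pixels), "k1" (the pictures are not rectified: a ray, as slopes to the right and down, at radius r is drawn at 1 + k1 r^2 times it, then the intrinsics apply), "world_to_cam" (4x4, takes a point from world to camera coordinates). Camera axes: x right, y down, z forward; pixel columns grow to the right and rows downward; lengths in m; the calibration is good to about 2 mm. A picture is of the moment at which its call begins: read the wrist's pose just before it. camera_model takes no time and is no camera call; for the wrist camera it gives the pose at the moment of the call.
- manip.job_done(): hands the job in; it is judged then, once.
The state is a dict: "time": time; "joint_pos": joint angles; "joint_vel": joint speeds; "joint_efforts": joint torques, N m; "tool_pos": TCP position; "tool_rot": TCP orientation; "contact_force": force on the tool from outside, world axes, zero at the start; "ft_torque": the same for the moment, N m; "gripper_width": opening from 0.0 (shut) to 1.0 (fully open); "grasp_force": force on a finger pad.
Only numpy, scipy, OpenCV 4.12 (cv2) and the standard library are available. Lean on these libraries where they do the work, as an engineer would, in place of code of your own. Each camera call takes 0.05 s, during which the arm holds its last target. There are 200 camera calls.

## Working session

There is one attempt and no reset: what is moved stays moved. The work goes in short steps, Python scripts to look and compute and a shell command to move; the robot and the scene stay as the last step left them, time stands still between calls to the robot, and variables do not carry over. Pictures are saved under pics/ and viewed, at most 10 in all, crops included, and the job is handed in when it is done.

```bash
ls; mkdir -p pics
cat > h.py <<'E'
import numpy as np, cv2
from plant import manip
def grab(n):
    cm=manip.camera_model(n); p,d=manip.grab_frame(n); return p,d,cm
def world(cm,d):
    K=np.array(cm["mtx"]);k=cm["k1"];T=np.linalg.inv(np.array(cm["world_to_cam"]))
    v,u=np.mgrid[0:d.shape[0],0:d.shape[1]].astype(float)
    xd=(u-K[0,2])/K[0,0]; yd=(v-K[1,2])/K[1,1]
    x,y=xd.copy(),yd.copy()
    for _ in range(8):
        s=1+k*(x*x+y*y); x=xd/s;y=yd/s
    P=np.stack([x*d,y*d,d],-1)
    return P@T[:3,:3].T+T[:3,3]
E
python3 - <<'E'
from h import *
for n in("top","scene"):
    p,d,cm=grab(n); cv2.imwrite(f"pics/{n}0.png",p[:,:,::-1]); np.savez(f"{n}0.npz",p=p,d=d,W=world(cm,d)); print(n,cm["mtx"],cm["k1"])
print(manip.state(), manip.grip_point_offset)
E
```

```text
pics
top [[378.69947429   0.         322.0277915 ]
 [  0.         378.69947429 210.76671749]
 [  0.           0.           1.        ]] -0.0426475380785531
scene [[391.73174115   0.         320.45162099]
 [  0.         391.73174115 198.22351561]
 [  0.           0.           1.        ]] 6.273915081280172e-05
{'time': 0.1, 'joint_pos': array([ 1.07701022e+00,  5.32817057e-02,  1.61419341e+00,  6.41389997e-06,
        1.47598424e+00, -1.18988703e-01]), 'joint_vel': array([ 0.00055274, -0.00232402, -0.00442535,  0.00210239, -0.00177677,
       -0.00158329]), 'joint_efforts': array([-7.68027519e-06, -3.94903529e+01, -3.71363211e+01, -9.50294861e-05,
        3.96339339e-03, -1.20664161e-06]), 'tool_pos': array([0.22851961, 0.5811075 , 0.23016968]), 'tool_rot': array([-2.84557520e-04,  1.86303992e-01,  9.82491705e-01, -8.88921733e-04]), 'contact_force': array([-0.68508381,  0.65302893,  0.024889  ]), 'ft_torque': array([-0.00691992, -0.00361752,  0.00543852]), 'grasp_force': 0.0, 'gripper_width': 1.004614573097342} 0.0187
```

View pics/top0.png

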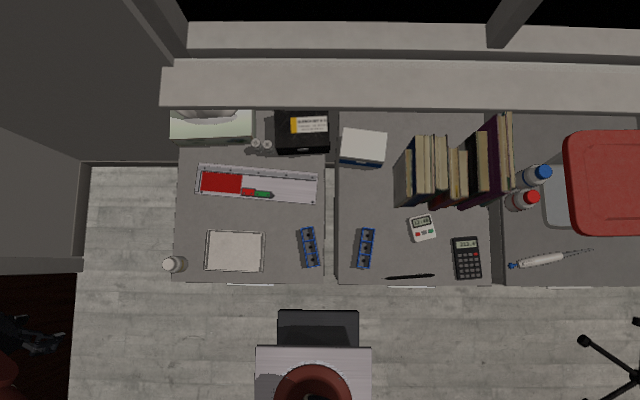

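The top view shows the gauge at about (255,185): red bay on the left, bare infeed on the right, so the lane's +x runs to the image left. The fence is on the far side. The tray is at (234,251) and the racks are at (308,247) and (363,248). Next I'll segment these and measure them.

Run:
```python
from h import *
z=np.load("top0.npz");p,d,W=z["p"],z["d"],z["W"]
hsv=cv2.cvtColor(p,cv2.COLOR_RGB2HSV)
def rect(m,name):
    n,l,s,c=cv2.connectedComponentsWithStats(m.astype(np.uint8))
    for i in range(1,n):
        if s[i,4]<40: continue
        P=W[l==i]; r=cv2.minAreaRect((P[:,:2]*1000).astype(np.float32))
        print(name,c[i].round(),s[i,4],"ctr",np.round(r[0],1),"size",np.round(r[1],1),"ang",round(r[2],1),"z",np.percentile(P[:,2],[10,50,90]).round(4))
roi=np.zeros(d.shape,bool);roi[150:290,150:400]=1
H,S,V=hsv[...,0],hsv[...,1],hsv[...,2]
rect(roi&(H>100)&(H<130)&(S>90),"blue")
rect(roi&((H<8)|(H>172))&(S>120),"red")
rect(roi&(H>50)&(H<85)&(S>80),"green")
rect(roi&(W[...,2]>.004)&(W[...,2]<.05),"raised")
cv2.imwrite("pics/top0c.png",cv2.resize(p[150:290,160:385,::-1],None,fx=3.5,fy=3.5,interpolation=cv2.INTER_CUBIC))
```

```text
blue [360. 163.] 133 ctr [ 518.7 -108.3] size [119.6 292. ] ang 83.0 z [0.0046 0.018  0.0344]
blue [309. 246.] 224 ctr [421.   13.9] size [109.3  37.7] ang 11.2 z [0.0081 0.0306 0.0366]
blue [366. 247.] 232 ctr [ 426.7 -100.2] size [124.  109.8] ang 82.0 z [0.0074 0.0324 0.0361]
red [221. 182.] 771 ctr [527.4 136.6] size [435.1  94.6] ang 61.2 z [0.0045 0.007  0.0098]
red [248. 192.] 81 ctr [489.5  81.7] size [311.4  32.2] ang 52.1 z [0.0145 0.0166 0.0193]
green [262. 194.] 76 ctr [569.4 150.7] size [40.5 15.4] ang 89.5 z [0.0147 0.0176 0.0202]
raised [301. 152.] 195 ctr [689.7  35.8] size [  5.1 146.6] ang 3.2 z [0.009  0.0229 0.0398]
raised [360. 163.] 176 ctr [ 657.6 -125. ] size [118.2   5.5] ang 82.9 z [0.0086 0.0262 0.0471]
raised [257. 183.] 3620 ctr [602.6 171.7] size [356.8  99.3] ang 85.3 z [0.0052 0.0079 0.0173]
raised [394. 186.] 148 ctr [ 599.7 -225. ] size [137.2  16.5] ang 0.6 z [0.0059 0.0239 0.0426]
raised [310. 247.] 608 ctr [419.3  13.6] size [116.9  49.5] ang 9.1 z [0.0067 0.0101 0.035 ]
raised [365. 248.] 551 ctr [ 422.6 -138.5] size [ 44.7 114.4] ang 82.0 z [0.0069 0.0109 0.0348]
raised [233. 252.] 941 ctr [406.6 224.4] size [173.8 116.1] ang 87.9 z [0.0043 0.0058 0.0223]
raised [247. 247.] 104 ctr [421.2 193.5] size [50.6 63.9] ang 8.0 z [0.0042 0.0051 0.0064]
raised [183. 264.] 97 ctr [366.  364.2] size [21.4 47.6] ang 86.8 z [0.0066 0.0268 0.0458]
raised [392. 277.] 48 ctr [ 338.9 -211.8] size [11.2 46.2] ang 8.6 z [0.0046 0.0082 0.0105]
```

View pics/top0c.png

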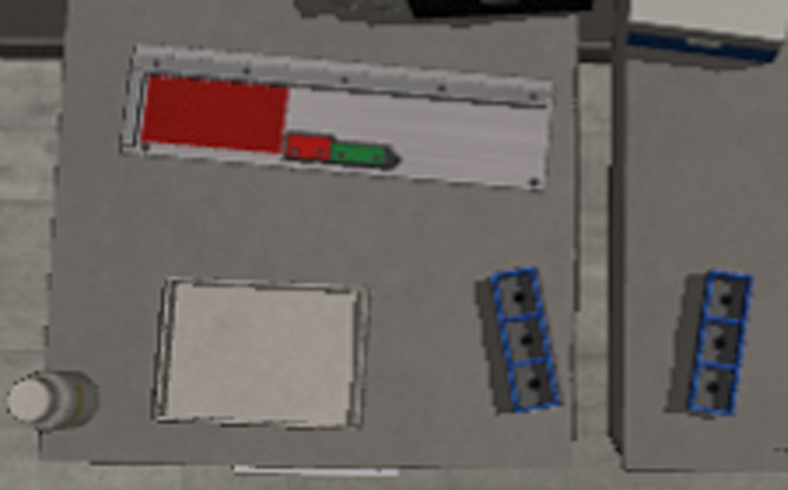

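```bash
cat >> h.py <<'E'
def tool():
    from scipy.spatial.transform import Rotation as R
    s=manip.state(); q=s["tool_rot"]; return np.array(s["tool_pos"]),R.from_quat([q[1],q[2],q[3],q[0]]).as_matrix(),s
def togo(x,y,z,yh):
    """shift in cm along tool axes to TCP target, then turn (rad) bringing tool-y heading to yh deg (mod 180)"""
    p,M,s=tool(); v=M.T@(np.array([x,y,z])-p)*100
    h=np.degrees(np.arctan2(M[1,1],M[0,1])); dh=(yh-h+90)%180-90
    print("go cm",v.round(2),"heading y",round(h,2),"turn",round(-np.radians(dh),3),"or",round(-np.radians(dh)+(np.pi if dh>0 else -np.pi),3),"j6",round(s["joint_pos"][5],2),"t",s["time"],"pos",p.round(4),"F",np.round(s["contact_force"],1),"w",round(s["gripper_width"],3),"gf",round(s["grasp_force"],1))
E
python3 - <<'E'
from h import *
p,M,s=tool();T=np.linalg.inv(np.array(manip.camera_model("wrist")["world_to_cam"]))
print(M.round(3));print("cam in tool",(M.T@(T[:3,3]-p)).round(4));print((M.T@T[:3,:3]).round(3),manip.camera_model("wrist")["mtx"])
togo(.60,.17,.33,85)
E
```

```text
[[-0.931  0.366 -0.001]
 [ 0.366  0.931 -0.002]
 [ 0.    -0.002 -1.   ]]
cam in tool [ 0.0653  0.0011 -0.1425]
[[-0.    -0.965 -0.262]
 [ 1.     0.    -0.001]
 [ 0.001 -0.262  0.965]] [[304.14827092   0.         322.31453234]
 [  0.         304.14827092 200.07037881]
 [  0.           0.           1.        ]]
go cm [-49.62 -24.68  -9.95] heading y 68.53 turn -0.288 or 2.854 j6 -0.12 t 0.1 pos [0.2285 0.5811 0.2302] F [-0.7  0.7  0. ] w 1.005 gf 0.0
```

```bash
M='python3 -m crank'
$M '[{"x":-2,"y":-1},{"x":-4,"y":-2},{"x":-4,"y":-2},{"x":-4,"y":-2},{"x":-4,"y":-2}]' >/dev/null
$M '[{"x":-4,"y":-2},{"x":-4,"y":-2},{"x":-4,"y":-2},{"x":-4,"y":-2},{"x":-4,"y":-2}]' >/dev/null
$M '[{"x":-4,"y":-2},{"x":-4,"y":-2},{"x":-3.6,"y":-1.7,"z":2,"turn":-0.144},{"z":4,"turn":-0.144},{"x":0}]'
python3 - <<'E'
from h import *
togo(.60,.17,.17,85)
p,d,cm=grab("wrist"); W=world(cm,d); cv2.imwrite("pics/w1.png",p[:,:,::-1]); np.savez("w1.npz",p=p,d=d,W=W,T=cm["world_to_cam"])
E
```

```text
go cm [-49.62 -24.65   6.05] heading y 68.53 turn -0.288 or 2.854 j6 -0.12 t 0.1 pos [0.2285 0.5811 0.2302] F [-0.7  0.7  0. ] w 1.005 gf 0.0schema error: expected keys x, y, z, turn
schema error: expected keys x, y, z, turn
schema error: expected keys x, y, z, turn
```

View pics/w1.png

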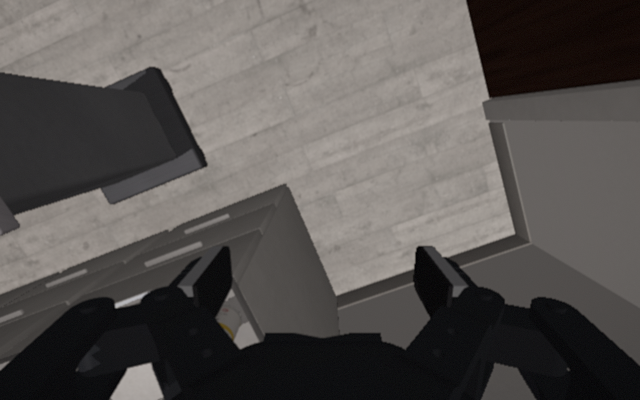

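All four keys are needed. I also see that the camera looks toward the fingers, so I'll put the TCP slightly beyond the gauge.

```bash
M='python3 -m crank'
$M '[{"x":-2,"y":-1,"z":0,"turn":0},{"x":-4,"y":-2,"z":0,"turn":0},{"x":-4,"y":-2,"z":0,"turn":0},{"x":-4,"y":-2,"z":0,"turn":0},{"x":-4,"y":-2,"z":0,"turn":0}]' >/dev/null
$M '[{"x":-4,"y":-2,"z":0,"turn":0},{"x":-4,"y":-2,"z":0,"turn":0},{"x":-4,"y":-2,"z":0,"turn":0},{"x":-4,"y":-2,"z":0,"turn":0},{"x":-4,"y":-2,"z":0,"turn":0}]' >/dev/null
$M '[{"x":-4,"y":-2,"z":0,"turn":0},{"x":-4,"y":-2,"z":0,"turn":0},{"x":-4,"y":-1.7,"z":2,"turn":-0.144},{"x":-2,"y":0,"z":3,"turn":-0.144},{"x":0,"y":0,"z":0,"turn":0}]'
python3 - <<'E'
from h import *
togo(.62,.17,.17,85)
p,d,cm=grab("wrist"); W=world(cm,d); cv2.imwrite("pics/w2.png",p[:,:,::-1]); np.savez("w2.npz",p=p,d=d,W=W,T=cm["world_to_cam"])
E
```

```text
time: 1.65
tool_pos: [0.6218, 0.1619, 0.1752]
tool_rot: [-0.005, 0.045, 0.999, -0.001]
contact_force: [-1.4, 0.0, -1.2]
gripper_width: 1.0
grasp_force: 0.0
go cm [0.25 0.79 0.52] heading y 84.89 turn -0.002 or 3.14 j6 -1.34 t 1.65 pos [0.6218 0.1619 0.1752] F [-1.4  0.  -1.2] w 1.0 gf 0.0
```

View pics/w2.png

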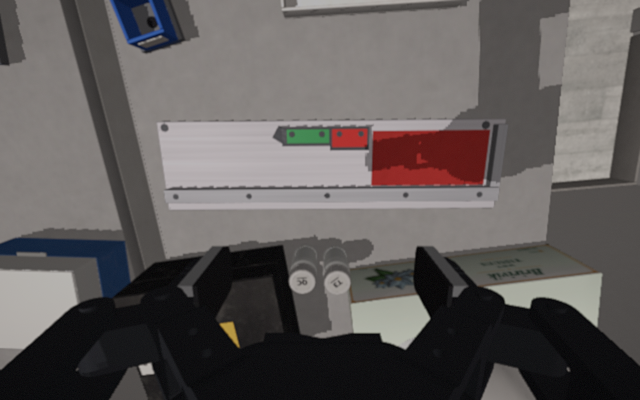

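```bash
cat >> h.py <<'E'
def onplane(cm_T,K,k,uv,z):
    """pixels (n,2) -> world xy on plane z"""
    uv=np.asarray(uv,float).reshape(-1,1,2); n=cv2.undistortPoints(uv,np.array(K),np.array([k,0,0,0,0.]))[:,0]
    T=np.linalg.inv(np.array(cm_T)); r=np.c_[n,np.ones(len(n))]@T[:3,:3].T
    return T[:3,3]+r*((z-T[2,3])/r[:,2])[:,None]
E
cat > gauge.py <<'E'
from h import *
z=np.load("w2.npz");p,d,W,T=z["p"],z["d"],z["W"],z["T"]
cm=manip.camera_model("wrist");K,k=cm["mtx"],cm["k1"]
hsv=cv2.cvtColor(p,cv2.COLOR_RGB2HSV);H,S,V=[hsv[...,i].astype(int) for i in range(3)]
red=(((H<8)|(H>172))&(S>150)); red[:, :365]=0; red[:110]=0; red[200:]=0; red[:,500:]=0
def edge(coords,z):
    P=onplane(T,K,k,coords,z)[:,:2]; c=P.mean(0); u,s,v=np.linalg.svd(P-c); 
    r=(P-c)@v[1]; keep=abs(r)<2e-3; P=P[keep]; c=P.mean(0); u,s,v=np.linalg.svd(P-c); dirn=v[0]*np.sign(v[0][1]); return c,dirn,np.std((P-c)@v[1])
# fence foot: lower edge of red floor
cols=range(385,480); low=[(u,np.where(red[:,u])[0].max()+.5) for u in cols]
c,dv,sd=edge(low,.006); print("fence foot",c.round(4),np.degrees(np.arctan2(dv[1],dv[0])).round(2),sd.round(5))
# fence top inner edge by depth profile
rows=[150,160,170,178]; lft=[(np.where(red[v])[0].min()-.5,v) for v in rows]; rgt=[(np.where(red[v])[0].max()+.5,v) for v in rows]
L=onplane(T,K,k,lft,.006)[:,:2];Rr=onplane(T,K,k,rgt,.006)[:,:2]
n=np.array([-dv[1],dv[0]]) # gauge +y
print("bay along-range from fence pt",((L-c)@dv).round(4),((Rr-c)@dv).round(4))
x0=np.median((L-c)@dv)-.041; x0b=np.median((Rr-c)@dv)-.165
print("origin along from left",x0,"from right",x0b)
# step: green/red boundary at top 16mm
gr=(H>50)&(H<90)&(S>80); g=[(np.where(gr[v])[0].max()+.5,v) for v in (132,136,140)]
print("step along",((onplane(T,K,k,g,.016)[:,:2]-c)@dv-x0).round(4))
for nm,q in dict(lt=(159,123),rt=(503,122),lb=(169,208),rb=(494,207)).items():
    e=onplane(T,K,k,[q],.006)[0,:2]-c; print(nm,"gx",(e@dv-x0).round(4),"gy",(e@n-.0215).round(4))
O=c+dv*x0+n*.0215; print("origin",O.round(4))
m=(W[...,1]>0.02)&(W[...,1]<.33)
for nm,(a,b) in dict(plate=((140,170),(180,260)),floor=((60,100),(200,400)),fence=((193,199),(260,320))).items(): print(nm,np.median(W[a[0]:a[1],b[0]:b[1],2]).round(4))
E
python3 gauge.py
```

```text
fence foot [0.6323 0.2762] 85.67 0.00034
bay along-range from fence pt [-0.0631 -0.0628 -0.0625 -0.0633] [0.0525 0.0517 0.0519 0.0519]
origin along from left -0.10395032181911029 from right -0.11306913618859968
step along [-0.0039 -0.0039 -0.004 ]
lt gx -0.1725 gy 0.0439
rt gx 0.1694 gy 0.0402
lb gx -0.175 gy -0.0442
rb gx 0.1718 gy -0.0475
origin [0.603  0.1742]
plate 0.0061
floor -0.0
fence 0.0162
```

Run:
```python
exec(open("gauge.py").read().split("# fence foot")[0])
m=((W[...,2]>.003)&(W[...,2]<.025)).astype(np.uint8); m[:105]=0; m[225:]=0; m[:,:140]=0; m[:,515:]=0
n,l,s,c=cv2.connectedComponentsWithStats(m); i=1+np.argmax(s[1:,4]); P=W[l==i]; print(s[i])
def show(P,nm):
    r=cv2.minAreaRect((P[:,:2]*1000).astype(np.float32)); print(nm,np.round(r[0],1),np.round(r[1],1),round(r[2],2))
show(P,"plate"); 
red2=((H<8)|(H>172))&(S>150); red2[:110]=0;red2[210:]=0
for nm,mm in dict(redfloor=red2&(W[...,2]<.0095),redjaw=red2&(W[...,2]>.0135),green=(H>50)&(H<90)&(S>80)).items():
    mm=mm.copy(); mm[:, :270]=0; mm[:,510:]=0
    mm=cv2.morphologyEx(mm.astype(np.uint8),cv2.MORPH_OPEN,np.ones((3,3)))>0
    u=np.where(mm)[1]; print(nm,u.min(),u.max(),np.where(mm)[0].min(),np.where(mm)[0].max()); show(W[mm],nm)
f=(W[...,2]>.013)&(W[...,2]<.02); f[:180]=0; f[215:]=0; f[:,:150]=0; f[:,510:]=0; show(W[f],"fence")
print(W[160,165:180,2].round(3), W[165,484:510].round(3)[:, [1,2]].tolist())
```

```text
[  157   118   351    93 29977]
plate [604.8 172. ] [347.8  92.9] 85.53
redfloor 372 488 131 184
redfloor [604.9 273.3] [115.9  54.1] 85.6
redjaw 332 366 129 146
redjaw [576.6 192.4] [33.6 16.4] 84.81
green 287 384 129 279
green [639.6 183.7] [181.2  40.8] 24.71
fence [632.6 169.9] [342.   21.4] 86.72
[0.005 0.006 0.007 0.007 0.007 0.006 0.006 0.007 0.006 0.006 0.007 0.005
 0.006 0.007 0.005] [[0.33, 0.005], [0.331, 0.005], [0.332, 0.005], [0.333, 0.005], [0.333, 0.007], [0.333, 0.009], [0.333, 0.011], [0.333, 0.012], [0.332, 0.016], [0.334, 0.015], [0.334, 0.016], [0.335, 0.016], [0.335, 0.017], [0.337, 0.016], [0.339, 0.015], [0.339, 0.016], [0.339, 0.017], [0.342, 0.014], [0.351, -0.0], [0.352, 0.001], [0.353, -0.0], [0.354, -0.0], [0.356, -0.001], [0.356, 0.001], [0.358, -0.0], [0.357, 0.002]]
```

```bash
M='python3 -m crank'
$M '[{"x":2.1,"y":-2,"z":0,"turn":0},{"x":3.5,"y":-3.2,"z":0,"turn":0},{"x":3.5,"y":-3.2,"z":0,"turn":0},{"x":3.5,"y":-3.2,"z":0,"turn":0},{"x":3.5,"y":-3.2,"z":0,"turn":0}]' >/dev/null
$M '[{"x":2.5,"y":-1.7,"z":0,"turn":0},{"x":0,"y":0,"z":0,"turn":-0.13},{"x":0,"y":0,"z":0,"turn":-0.13},{"x":0,"y":0,"z":0,"turn":0}]'
cat > racks.py <<'E'
from h import *
import sys
p,d,cm=grab("wrist"); W=world(cm,d); n=sys.argv[1]; cv2.imwrite(f"pics/{n}.png",p[:,:,::-1]); np.savez(f"{n}.npz",p=p,d=d,W=W,T=cm["world_to_cam"])
hsv=cv2.cvtColor(p,cv2.COLOR_RGB2HSV);H,S,V=[hsv[...,i].astype(int) for i in range(3)]
zt=float(sys.argv[2]) if len(sys.argv)>2 else .034
b=((H>100)&(H<130)&(S>110)&(abs(W[...,2]-zt)<.006)).astype(np.uint8)
b=cv2.morphologyEx(b,cv2.MORPH_CLOSE,np.ones((5,5)))
N,l,s,c=cv2.connectedComponentsWithStats(b)
for i in range(1,N):
    if s[i,4]<150: continue
    P=W[(l==i)&(abs(W[...,2]-zt)<.006)]; r=cv2.minAreaRect((P[:,:2]*1000).astype(np.float32))
    print("rack",c[i].round(),s[i,4],np.round(r[0],1),np.round(r[1],1),round(r[2],1),"z",np.median(P[:,2]).round(4))
E
python3 racks.py w3; python3 -c "
from h import *
togo(.42,.0138,.1,100)"
```

```text
time: 2.6
tool_pos: [0.4234, 0.0165, 0.1829]
tool_rot: [0.001, -0.086, 0.996, -0.0]
contact_force: [-0.2, 0.4, -1.1]
gripper_width: 0.998
grasp_force: 0.0
rack [163. 155.] 1765 [ 422.7 -138.9] [ 34.6 110.2] 81.7 z 0.0332
rack [319. 182.] 1084 [423.3  13.7] [109.3  34. ] 11.2 z 0.0336
rack [ 40. 251.] 178 [ 541.8 -259.9] [ 2.2 31.6] 1.2 z 0.0346
go cm [ 0.41 -0.2   8.27] heading y 99.76 turn -0.004 or 3.137 j6 -1.88 t 2.65 pos [0.4235 0.0165 0.1827] F [-0.6  0.4 -0.6] w 1.004 gf 0.0
```

View pics/w3.png

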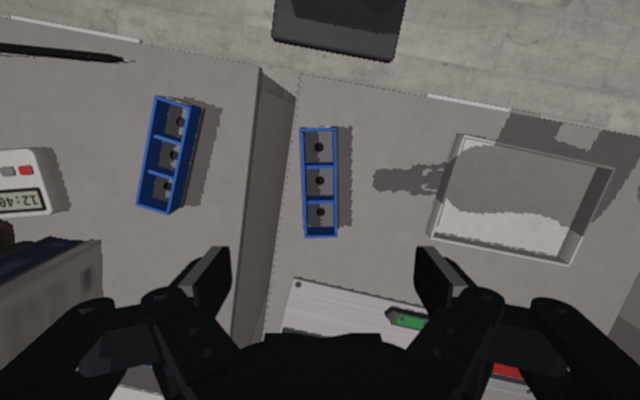

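```bash
M='python3 -m crank'
$M '[{"x":0,"y":-0.28,"z":2,"turn":-0.02},{"x":0,"y":0,"z":4,"turn":0},{"x":0,"y":0,"z":4,"turn":0},{"x":0,"y":0,"z":4,"turn":0},{"x":0,"y":0,"z":2,"turn":0}]'
$M '[{"x":0,"y":0,"z":1.2,"turn":0},{"x":0,"y":0,"z":0,"turn":0},{"x":0,"y":0,"z":0,"turn":0}]'
python3 -c "
from h import *
togo(.4233,.0137,.011,101)"
```

```text
time: 3.15
tool_pos: [0.4216, 0.0141, 0.0182]
tool_rot: [-0.002, -0.095, 0.995, 0.001]
contact_force: [-0.4, 0.4, 0.1]
gripper_width: 1.004
grasp_force: 0.0
time: 3.45
tool_pos: [0.4251, 0.0132, 0.0106]
tool_rot: [0.001, -0.096, 0.995, -0.0]
contact_force: [-0.4, 0.7, -0.0]
gripper_width: 1.0
grasp_force: 0.0
go cm [ 0.17  0.08 -0.04] heading y 101.03 turn 0.001 or -3.141 j6 -1.91 t 3.45 pos [0.4251 0.0132 0.0106] F [-0.4  0.7 -0. ] w 1.0 gf 0.0
```

```bash
M='python3 -m crank'
$M '[{"x":0,"y":0,"z":0,"turn":0},{"x":0,"y":0,"z":0,"turn":0},{"x":0,"y":0,"z":0,"turn":0},{"x":0,"y":0,"z":0,"turn":0},{"x":0,"y":0,"z":0,"turn":0}]' 0
$M '[{"x":0,"y":0,"z":-1,"turn":0},{"x":0,"y":0,"z":-3,"turn":0},{"x":0,"y":0,"z":-3,"turn":0},{"x":-2,"y":0.2,"z":-2,"turn":0},{"x":-4,"y":0.2,"z":0,"turn":0.1}]'
$M '[{"x":-4,"y":0.6,"z":0,"turn":0.1},{"x":-4,"y":0.9,"z":0,"turn":0.14},{"x":-2.5,"y":0.9,"z":0,"turn":0.14},{"x":0,"y":0,"z":0,"turn":0.14},{"x":0,"y":0,"z":0,"turn":0.14}]'>/dev/null
$M '[{"x":0,"y":0,"z":0,"turn":0.14},{"x":0,"y":0,"z":0,"turn":0.14},{"x":0,"y":0,"z":0,"turn":0.14},{"x":0,"y":0,"z":0,"turn":0.14},{"x":0,"y":0,"z":0,"turn":0.14}]' >/dev/null
$M '[{"x":0,"y":0,"z":0,"turn":0.14},{"x":0,"y":0,"z":0,"turn":0.14},{"x":0,"y":0,"z":0,"turn":0.1},{"x":0,"y":0,"z":0,"turn":0}]'
python3 -c "
from h import *
togo(.5927,.0566,.05,-4.5)"
```

```text
time: 3.95
tool_pos: [0.4249, 0.013, 0.0102]
tool_rot: [0.001, -0.096, 0.995, -0.0]
contact_force: [-0.1, 0.9, 4.9]
gripper_width: 0.386
grasp_force: 62.2
time: 4.45
tool_pos: [0.4837, 0.0284, 0.1032]
tool_rot: [0.003, -0.045, 0.999, -0.001]
contact_force: [1.4, 0.3, -0.8]
gripper_width: 0.383
grasp_force: 61.5
time: 5.85
tool_pos: [0.5869, 0.0522, 0.0991]
tool_rot: [-0.0, 0.733, 0.68, -0.0]
contact_force: [0.8, 0.3, -0.7]
gripper_width: 0.386
grasp_force: 61.4
go cm [0.48 0.55 4.91] heading y -4.34 turn 0.003 or -3.139 j6 0.04 t 5.85 pos [0.5869 0.0522 0.0991] F [ 0.8  0.3 -0.7] w 0.386 gf 61.4
```

```bash
M='python3 -m crank'
$M '[{"x":0.25,"y":0.25,"z":1.5,"turn":0},{"x":0.25,"y":0.2,"z":3,"turn":0},{"x":0,"y":0,"z":2.2,"turn":0},{"x":0,"y":0,"z":1.2,"turn":0},{"x":0,"y":0,"z":0,"turn":0}]'
$M '[{"x":0,"y":0.1,"z":0,"turn":0},{"x":0,"y":0.1,"z":0,"turn":0},{"x":0,"y":0.1,"z":0,"turn":0},{"x":0,"y":0.1,"z":0,"turn":0},{"x":0,"y":0,"z":0,"turn":0}]'
python3 racks.py w4 .042; python3 -c "
from h import *
togo(.5927,.0566,.0165,-4.5)"
```

```text
time: 6.35
tool_pos: [0.5912, 0.057, 0.0183]
tool_rot: [-0.001, 0.733, 0.68, -0.001]
contact_force: [0.1, 0.5, -0.8]
gripper_width: 0.384
grasp_force: 61.9
time: 6.85
tool_pos: [0.5946, 0.0568, 0.0202]
tool_rot: [-0.002, 0.734, 0.68, -0.002]
contact_force: [-6.7, 0.4, 2.5]
gripper_width: 0.384
grasp_force: 62.4
rack [322. 232.] 5153 [595.9  68.7] [92.  34.9] 85.6 z 0.0434
go cm [-0.04 -0.19  0.37] heading y -4.38 turn 0.002 or -3.139 j6 0.05 t 6.9 pos [0.5946 0.0568 0.0202] F [-6.4  0.9  1.5] w 0.386 gf 62.4
```

View pics/w4.png

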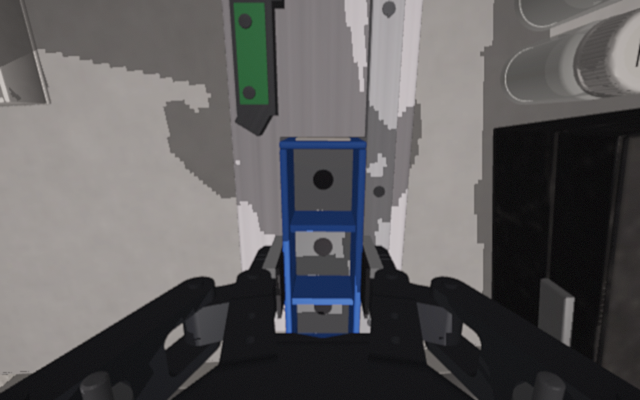

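```bash
M='python3 -m crank'
$M '[{"x":0,"y":0,"z":0.2,"turn":0},{"x":0,"y":0,"z":0.15,"turn":0},{"x":0,"y":0,"z":0,"turn":0}]'
$M '[{"x":0,"y":0,"z":0,"turn":0},{"x":0,"y":0,"z":0,"turn":0},{"x":0,"y":0,"z":-0.3,"turn":0}]' 60
$M '[{"x":0,"y":0,"z":-2,"turn":0},{"x":0,"y":0,"z":-4,"turn":0},{"x":0,"y":0,"z":-2,"turn":0},{"x":0,"y":0,"z":0,"turn":0}]'
python3 racks.py w5 .042; python3 -c "
from h import *
togo(.5927,.0566,.1,-4.5)"
```

```text
time: 7.2
tool_pos: [0.5946, 0.0568, 0.0164]
tool_rot: [-0.002, 0.734, 0.68, -0.001]
contact_force: [-6.8, 0.1, 0.6]
gripper_width: 0.387
grasp_force: 62.2
time: 7.5
tool_pos: [0.597, 0.0565, 0.0204]
tool_rot: [0.001, 0.733, 0.68, 0.001]
contact_force: [0.8, 0.4, -0.3]
gripper_width: 0.596
grasp_force: 0.0
time: 7.9
tool_pos: [0.6, 0.0565, 0.1053]
tool_rot: [0.003, 0.733, 0.68, 0.004]
contact_force: [0.3, -0.2, -0.3]
gripper_width: 0.604
grasp_force: 0.0
rack [313. 204.] 1810 [595.8  59.7] [109.4  33.5] 85.4 z 0.0398
go cm [-0.03 -0.57  0.25] heading y -4.35 turn 0.003 or -3.139 j6 0.05 t 7.95 pos [0.5984 0.0565 0.1026] F [-0.1 -0.3 -1.7] w 0.6 gf 0.0
```

```bash
M='python3 -m crank'
$M '[{"x":-2,"y":0,"z":0,"turn":0},{"x":-3,"y":-0.1,"z":0,"turn":0},{"x":-2.5,"y":-0.1,"z":0,"turn":0},{"x":0,"y":0,"z":2,"turn":0},{"x":0,"y":0,"z":3,"turn":0}]' 0
$M '[{"x":0,"y":0,"z":2,"turn":0},{"x":0,"y":0,"z":1.1,"turn":0},{"x":0,"y":0,"z":0,"turn":0},{"x":0,"y":0,"z":0,"turn":0}]'
cat > gp.py <<'E'
from h import *
p,M,s=tool(); r=p[:2]-[.6045,.168]; dv=np.array([.0785,.9969])
h=np.degrees(np.arctan2(M[1,1],M[0,1]))
F=np.array(s["contact_force"])
print("gx %.1f gy %.1f z %.1f mm head %.2f F lane %.1f side %.1f z %.1f t %.2f w %.2f"%(r@dv*1e3,r@[-dv[1],dv[0]]*1e3,p[2]*1e3,h,F[:2]@dv,F[:2]@[-dv[1],dv[0]],F[2],s["time"],s["gripper_width"]))
E
python3 gp.py
```

```text
time: 8.45
tool_pos: [0.5896, -0.0192, 0.0499]
tool_rot: [0.001, 0.734, 0.679, 0.001]
contact_force: [0.9, 0.4, 0.5]
gripper_width: 0.003
grasp_force: 0.0
time: 8.85
tool_pos: [0.5888, -0.018, 0.0188]
tool_rot: [-0.0, 0.733, 0.68, -0.0]
contact_force: [-0.4, -0.4, 0.5]
gripper_width: -0.002
grasp_force: 0.0
gx -186.7 gy 1.0 z 18.8 mm head -4.34 F lane -0.4 side 0.4 z 0.5 t 8.85 w -0.00
```

```bash
M='python3 -m crank'
$M '[{"x":0.5,"y":0.15,"z":-0.3,"turn":0},{"x":0.6,"y":0,"z":0,"turn":0},{"x":0.5,"y":0,"z":0,"turn":0},{"x":0.6,"y":0,"z":0,"turn":0},{"x":0.6,"y":0,"z":0,"turn":0}]' >/dev/null; python3 gp.py
$M '[{"x":0.6,"y":0.02,"z":0,"turn":0},{"x":0.6,"y":0.02,"z":0,"turn":0},{"x":0.6,"y":0.02,"z":0,"turn":0},{"x":0.6,"y":0.02,"z":0,"turn":0},{"x":0.4,"y":0.0,"z":0,"turn":0}]' >/dev/null; python3 gp.py
python3 racks.py w6 .040
```

```text
gx -158.3 gy -0.6 z 22.4 mm head -4.34 F lane -1.4 side -0.4 z 1.6 t 9.35 w 0.00
gx -130.1 gy -0.9 z 21.7 mm head -4.34 F lane -1.6 side 0.3 z 0.7 t 9.85 w 0.01
rack [314. 129.] 6002 [597.5  98.3] [98. 34.] 85.8 z 0.0394
```

```bash
M='python3 -m crank'
for i in 1 2 3; do :; done
$M '[{"x":0.3,"y":0.02,"z":0,"turn":0},{"x":0.3,"y":0.02,"z":0,"turn":0}]' >/dev/null; python3 gp.py
$M '[{"x":0.3,"y":0,"z":0,"turn":0}]' >/dev/null; python3 gp.py
$M '[{"x":0.3,"y":0,"z":0,"turn":0}]' >/dev/null; python3 gp.py
$M '[{"x":0,"y":0,"z":0,"turn":0}]' >/dev/null; python3 gp.py
```

```text
gx -124.6 gy -1.2 z 21.6 mm head -4.36 F lane -0.4 side 0.0 z -0.3 t 10.10 w -0.00
gx -121.6 gy -1.2 z 21.6 mm head -4.37 F lane -0.7 side -0.1 z 1.1 t 10.20 w -0.00
gx -118.5 gy -1.2 z 21.6 mm head -4.36 F lane -0.9 side 0.7 z 0.3 t 10.30 w -0.00
gx -118.4 gy -1.3 z 21.7 mm head -4.34 F lane -1.5 side 0.6 z -0.4 t 10.40 w -0.00
```

```bash
M='python3 -m crank'
$M '[{"x":0.15,"y":0,"z":0,"turn":0},{"x":0,"y":0,"z":0,"turn":0}]' >/dev/null; python3 gp.py
$M '[{"x":0.15,"y":0,"z":0,"turn":0},{"x":0,"y":0,"z":0,"turn":0}]' >/dev/null; python3 gp.py
python3 racks.py w7 .040
```

```text
gx -118.1 gy -1.8 z 22.0 mm head -4.34 F lane -5.2 side -1.3 z 1.2 t 10.60 w -0.00
gx -118.0 gy -2.0 z 22.2 mm head -4.33 F lane -10.3 side -1.6 z 1.4 t 10.80 w -0.00
rack [313. 130.] 6093 [599.3 110.4] [97.5 33.9] 86.3 z 0.0397
```

Rack A stopped with the TCP at gx −118, where the step was predicted, and the lane force is rising. I'll check its runners to rule out a false stop.

Run:
```python
import numpy as np,cv2
a=np.load("w5.npz")["p"][130:280,250:380]; b=np.load("w3.npz")["p"][85:245,125:225]; c=np.load("w3.npz")["p"][115:245,285:360]
f=lambda i:cv2.resize(i[:,:,::-1],None,fx=560/i.shape[0],fy=560/i.shape[0],interpolation=cv2.INTER_CUBIC)
o=np.hstack([f(a),f(c)]); o=cv2.resize(o,(790,560)) if o.shape[1]>790 else o
cv2.imwrite("pics/cmp.png",o); print(o.shape)
# runner ledge profile from depth, both racks, in w3
W=np.load("w3.npz")["W"].reshape(-1,3)
for nm,cx,cy,a in(("A",.4233,.0137,11.2),("B",.4227,-.1389,-8.3)):
    t=np.radians(a); r=W[:,:2]-[cx,cy]; u=r@[np.cos(t),np.sin(t)]; v=r@[-np.sin(t),np.cos(t)]
    m=abs(u)<.045
    for e in np.arange(-.026,.0265,.001):
        k=m&(abs(v-e)<.0005)
        if k.sum()>5 and abs(e)>.014: print(nm,round(e*1e3),k.sum(),np.percentile(W[k,2]*1e3,[20,50,80]).round(1))
```

```text
(560, 790, 3)
A -26 358 [256.1 266.8 273.5]
A -25 394 [257.1 267.2 274.2]
A -24 376 [  1.7 268.3 274.6]
A -23 382 [  1.5 268.5 275.8]
A -22 411 [261.1 269.5 275.9]
A -21 317 [264.8 272.6 277.4]
A -20 351 [  9.4 270.1 276.6]
A -19 340 [264.9 272.  278.3]
A -18 271 [269.6 274.5 281.5]
A -17 333 [267.9 274.3 281.9]
A -16 380 [ 34.7 272.8 281.7]
A -15 386 [ 34.9 273.1 281.3]
A 14 489 [ 30.6 265.5 280.7]
A 15 451 [ 35.6 267.8 281.1]
A 16 447 [ 35.1 267.8 280.8]
A 17 410 [260.3 275.9 281.2]
A 18 399 [260.6 276.5 281.4]
A 19 408 [255.7 275.3 281.1]
A 20 369 [258.7 277.  281.7]
A 21 330 [260.5 277.3 281.7]
A 22 383 [  1.3 275.3 281.6]
A 23 363 [  1.3 273.8 281.4]
A 24 365 [  1.5 273.2 281.4]
A 25 356 [265.7 273.2 281.2]
A 26 354 [265.5 272.3 280.7]
B -17 63 [33.4 34.  34.4]
B -16 89 [33.7 34.2 34.7]
B -15 446 [16.9 27.4 33.7]
B 14 56 [33.3 34.  34.5]
B 15 93 [33.8 34.4 35. ]
B 16 427 [14.5 25.5 33.5]
B 17 742 [ 8.8 19.1 29. ]
B 18 222 [0.6 3.7 7.3]
B 19 89 [-0.3  0.3  1. ]
B 20 73 [-0.4  0.3  0.8]
B 21 84 [-0.4  0.3  0.8]
B 22 71 [-0.4  0.1  0.8]
B 23 89 [-0.4  0.3  0.7]
B 24 75 [-0.3  0.1  0.8]
B 25 75 [-0.3  0.1  0.7]
B 26 79 [-0.2  0.4  0.9]
```

View pics/cmp.png

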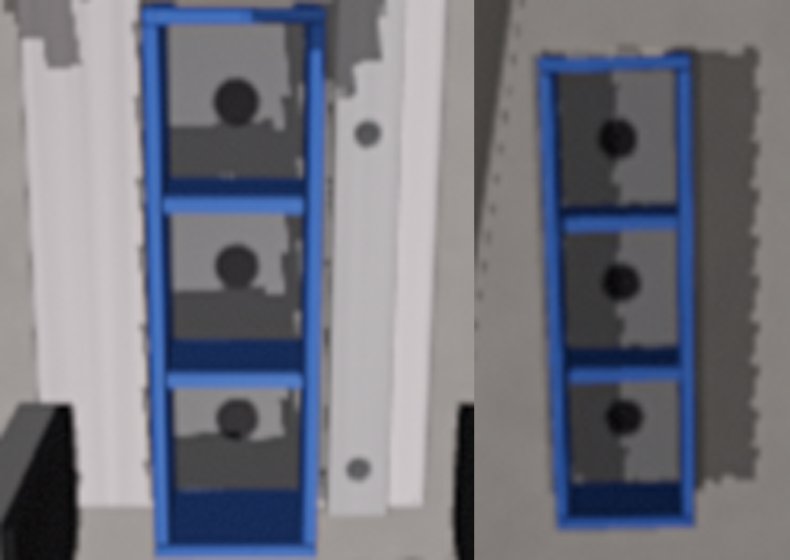

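```bash
python3 - <<'E'
import numpy as np
W=np.load("w3.npz")["W"].reshape(-1,3);W=W[W[:,2]<.05]
for nm,cx,cy,a in(("A",.4233,.0137,11.2),("B",.4227,-.1389,-8.3)):
    t=np.radians(a); r=W[:,:2]-[cx,cy]; u=r@[np.cos(t),np.sin(t)]; v=r@[-np.sin(t),np.cos(t)]
    for e in list(range(-23,-16))+list(range(17,24)):
        k=(abs(u)<.045)&(abs(v*1e3-e)<.5)
        print(nm,e,k.sum(),np.percentile(W[k,2]*1e3,[20,50,80]).round(1) if k.sum() else "")
E
python3 gp.py
```

```text
A -23 78 [-0.5 -0.1  0.4]
A -22 74 [-0.4  0.2  0.8]
A -21 26 [-0.5 -0.   0.6]
A -20 76 [7.6 8.3 8.8]
A -19 54 [7.5 8.2 8.9]
A -18 0 
A -17 39 [33.2 33.8 34.3]
A 17 44 [33.2 33.6 34.2]
A 18 36 [7.3 8.1 8.6]
A 19 79 [7.4 7.9 8.7]
A 20 72 [7.4 8.1 8.6]
A 21 60 [-0.7  0.1  0.9]
A 22 81 [-0.4  0.4  0.8]
A 23 76 [-0.4  0.1  0.7]
B -23 0 
B -22 0 
B -21 0 
B -20 0 
B -19 0 
B -18 0 
B -17 63 [33.4 34.  34.4]
B 17 742 [ 8.8 19.1 29. ]
B 18 222 [0.6 3.7 7.3]
B 19 89 [-0.3  0.3  1. ]
B 20 73 [-0.4  0.3  0.8]
B 21 84 [-0.4  0.3  0.8]
B 22 71 [-0.4  0.1  0.8]
B 23 89 [-0.4  0.3  0.7]
gx -118.0 gy -2.0 z 22.2 mm head -4.34 F lane -8.5 side -0.9 z -0.2 t 10.85 w -0.00
```

Rack A's 8 mm ledge reaches 20.5 mm either side of centre, so it is the right rack, and it stopped truly at the step (centre ≈ −52 mm). Rack B's half-width is about 18 mm, so it is the worn one. I'll lift A out.

```bash
M='python3 -m crank'
$M '[{"x":-1,"y":-0.2,"z":0,"turn":0},{"x":-0.3,"y":0,"z":-2,"turn":0},{"x":0,"y":0,"z":-3,"turn":0},{"x":0,"y":0,"z":-1.5,"turn":0},{"x":2.5,"y":0,"z":0,"turn":0}]' 60 >/dev/null
$M '[{"x":3.0,"y":0,"z":0,"turn":0},{"x":2.2,"y":0,"z":0,"turn":0},{"x":0,"y":0,"z":0,"turn":0}]' >/dev/null; python3 gp.py; python3 racks.py w8 .040
```

```text
gx -49.4 gy 1.3 z 86.6 mm head -4.19 F lane -0.7 side 0.5 z -0.8 t 11.65 w 0.60
rack [320. 221.] 2425 [599.1 116.7] [109.2  33.9] 85.6 z 0.0396
```

```bash
M='python3 -m crank'
$M '[{"x":-0.2,"y":0,"z":2,"turn":0},{"x":0,"y":0,"z":3,"turn":0},{"x":0,"y":0,"z":1.85,"turn":0},{"x":0,"y":0,"z":0,"turn":0}]' 60 >/dev/null;python3 gp.py
$M '[{"x":0,"y":0,"z":0,"turn":0},{"x":0,"y":0,"z":0,"turn":0},{"x":0,"y":0,"z":0,"turn":0},{"x":0,"y":0,"z":0,"turn":0}]' 0 
python3 gp.py
$M '[{"x":0,"y":0,"z":-1,"turn":0},{"x":0,"y":0,"z":-2.5,"turn":0},{"x":0,"y":0,"z":-3,"turn":0},{"x":0,"y":0,"z":-1.5,"turn":0},{"x":0,"y":0,"z":0,"turn":0}]'
python3 - <<'E'
from h import *
z=np.load("w3.npz");W=z["W"]
m=(W[...,2]>.016)&(W[...,2]<.027)&(W[...,1]>.1)&(W[...,1]<.34)&(W[...,0]>.3)&(W[...,0]<.52)
n,l,s,c=cv2.connectedComponentsWithStats(cv2.dilate(m.astype(np.uint8),np.ones((5,5))))
i=1+np.argmax(s[1:,4]); P=W[(l==i)&m]; print(cv2.minAreaRect((P[:,:2]*1000).astype(np.float32)),c[i])
r=cv2.minAreaRect((P[:,:2]*1000).astype(np.float32))
togo(r[0][0]/1e3,r[0][1]/1e3,.1,-4.5)
E
```

```text
gx -55.1 gy 3.4 z 14.8 mm head -4.41 F lane 0.4 side 0.8 z 0.5 t 12.10 w 0.60
time: 12.5
tool_pos: [0.5993, 0.114, 0.0193]
tool_rot: [0.0, 0.734, 0.68, -0.001]
contact_force: [-4.5, -3.8, 3.7]
gripper_width: 0.382
grasp_force: 60.8
gx -54.2 gy 0.9 z 19.3 mm head -4.36 F lane -4.1 side 4.2 z 3.7 t 12.50 w 0.38
time: 13.0
tool_pos: [0.6024, 0.1149, 0.1026]
tool_rot: [0.003, 0.733, 0.68, 0.003]
contact_force: [0.7, -0.5, -0.5]
gripper_width: 0.387
grasp_force: 60.3
((410.68621826171875, 222.31488037109375), (161.46656799316406, 111.99105834960938), 87.97676086425781) [521.85217581 202.24294774]
go cm [  9.26 -19.93   0.11] heading y -4.34 turn 0.003 or -3.139 j6 0.14 t 13.0 pos [0.6024 0.1149 0.1026] F [ 0.7 -0.5 -0.5] w 0.387 gf 60.3
```

```bash
M='python3 -m crank'
$M '[{"x":0.9,"y":-2,"z":0,"turn":0},{"x":1.8,"y":-3.9,"z":0,"turn":0},{"x":1.8,"y":-3.9,"z":0,"turn":0},{"x":1.8,"y":-3.9,"z":0,"turn":0},{"x":1.8,"y":-3.9,"z":0,"turn":0}]' >/dev/null
$M '[{"x":1.0,"y":-2.3,"z":0,"turn":-0.02},{"x":0,"y":0,"z":1,"turn":-0.02},{"x":0,"y":0,"z":3,"turn":0},{"x":0,"y":0,"z":2,"turn":0},{"x":0,"y":0,"z":0,"turn":0}]'
python3 -c "
from h import *
togo(.4107,.2223,.0155,-2)"
```

```text
time: 14.0
tool_pos: [0.4051, 0.2189, 0.0339]
tool_rot: [-0.002, 0.72, 0.694, -0.004]
contact_force: [0.0, -0.3, -1.7]
gripper_width: 0.384
grasp_force: 60.4
go cm [0.37 0.56 1.84] heading y -2.07 turn -0.001 or 3.14 j6 0.37 t 14.0 pos [0.4051 0.2189 0.0339] F [ 0.  -0.3 -1.7] w 0.384 gf 60.4
```

```bash
M='python3 -m crank'
$M '[{"x":0.2,"y":0.4,"z":0.6,"turn":0},{"x":0,"y":0,"z":0.6,"turn":0},{"x":0,"y":0,"z":0.4,"turn":0},{"x":0,"y":0,"z":0,"turn":0}]'
$M '[{"x":0,"y":0,"z":0,"turn":0},{"x":0,"y":0,"z":0.1,"turn":0}]'
```

```text
time: 14.4
tool_pos: [0.4121, 0.2221, 0.0221]
tool_rot: [-0.0, 0.72, 0.694, -0.0]
contact_force: [0.2, 0.4, -1.2]
gripper_width: 0.381
grasp_force: 60.4
time: 14.6
tool_pos: [0.4125, 0.2224, 0.0219]
tool_rot: [0.0, 0.72, 0.694, 0.001]
contact_force: [-0.2, 0.4, -1.3]
gripper_width: 0.383
grasp_force: 60.4
```

```bash
M='python3 -m crank'
$M '[{"x":0,"y":0,"z":0.3,"turn":0},{"x":0,"y":0,"z":0.2,"turn":0},{"x":0,"y":0,"z":0.1,"turn":0},{"x":0,"y":0,"z":0,"turn":0}]'
```

```text
time: 15.0
tool_pos: [0.4119, 0.2222, 0.0157]
tool_rot: [-0.0, 0.72, 0.694, -0.0]
contact_force: [-2.6, -1.8, 4.5]
gripper_width: 0.383
grasp_force: 60.9
```

Contact is made, so I'll release, rise, and move toward rack B at (0.4227, −0.1389), axis −8.3°.

```bash
M='python3 -m crank'
$M '[{"x":0,"y":0,"z":0,"turn":0},{"x":0,"y":0,"z":0,"turn":0},{"x":0,"y":0,"z":-1,"turn":0},{"x":0,"y":0,"z":-3,"turn":0},{"x":0,"y":0,"z":-4,"turn":0}]' 55
$M '[{"x":0,"y":0,"z":-2,"turn":0},{"x":0,"y":0,"z":-2,"turn":0},{"x":0,"y":0,"z":0,"turn":0}]'
python3 racks.py w9 .036
python3 -c "
from h import *
togo(.4227,-.1389,.13,81.7)"
```

```text
time: 15.5
tool_pos: [0.4103, 0.2216, 0.0947]
tool_rot: [-0.001, 0.72, 0.694, -0.002]
contact_force: [1.9, 0.9, -0.3]
gripper_width: 0.549
grasp_force: 0.0
time: 15.8
tool_pos: [0.4144, 0.2231, 0.1395]
tool_rot: [0.002, 0.72, 0.694, 0.004]
contact_force: [0.5, 0.7, 0.1]
gripper_width: 0.553
grasp_force: 0.0
rack [318. 195.] 1453 [413.  224.7] [108.9  33.7] 88.1 z 0.0361
go cm [-36.1    2.24   0.68] heading y -2.06 turn -1.462 or 1.68 j6 0.37 t 15.85 pos [0.4132 0.2226 0.1373] F [-0.9 -0.9  0.1] w 0.55 gf 0.0
```

```bash
M='python3 -m crank'
$M '[{"x":-2,"y":0.2,"z":0,"turn":0},{"x":-4,"y":0.2,"z":0,"turn":0},{"x":-4.3,"y":0.3,"z":0,"turn":0},{"x":-4.3,"y":0.3,"z":0,"turn":0},{"x":-4.3,"y":0.3,"z":0,"turn":0}]' 80 >/dev/null
$M '[{"x":-4.3,"y":0.3,"z":0,"turn":0},{"x":-4.3,"y":0.3,"z":0,"turn":0},{"x":-4.3,"y":0.3,"z":0,"turn":0},{"x":-4.3,"y":0.1,"z":0,"turn":0},{"x":0,"y":0,"z":0,"turn":-0.146}]' >/dev/null
$M '[{"x":0,"y":0,"z":0,"turn":-0.146},{"x":0,"y":0,"z":0,"turn":-0.146},{"x":0,"y":0,"z":0,"turn":-0.146},{"x":0,"y":0,"z":0,"turn":-0.146},{"x":0,"y":0,"z":0,"turn":-0.146}]' >/dev/null
$M '[{"x":0,"y":0,"z":0,"turn":-0.146},{"x":0,"y":0,"z":0,"turn":-0.146},{"x":0,"y":0,"z":0,"turn":-0.146},{"x":0,"y":0,"z":0,"turn":-0.146},{"x":0,"y":0,"z":0,"turn":0}]' >/dev/null
python3 racks.py w10
python3 -c "
from h import *
togo(.4227,-.1389,.011,81.7)"
```

```text
rack [321. 200.] 1545 [ 423.1 -139.5] [ 33.7 109.8] 81.5 z 0.0337
go cm [-0.17  0.02 12.28] heading y 81.42 turn -0.005 or 3.137 j6 -1.91 t 17.9 pos [ 0.4212 -0.139   0.1338] F [-0.4 -0.7  0.5] w 0.8 gf 0.0
```

```bash
M='python3 -m crank'
$M '[{"x":-0.2,"y":0,"z":2,"turn":0},{"x":0,"y":0,"z":4,"turn":0},{"x":0,"y":0,"z":4,"turn":0},{"x":0,"y":0,"z":2.2,"turn":0},{"x":0,"y":0,"z":0,"turn":0}]'
$M '[{"x":0,"y":0,"z":0,"turn":0},{"x":0,"y":0,"z":0,"turn":0},{"x":0,"y":0,"z":0,"turn":0},{"x":0,"y":0,"z":0,"turn":0},{"x":0,"y":0,"z":0,"turn":0}]' 0
$M '[{"x":0,"y":0,"z":-1,"turn":0},{"x":0,"y":0,"z":-3,"turn":0},{"x":0,"y":0,"z":-4,"turn":0},{"x":0,"y":0,"z":-2,"turn":0},{"x":0,"y":0,"z":0,"turn":0}]'
python3 -c "
from h import *
togo(.5927,.0566,.1,-4.5)"
```

```text
time: 18.4
tool_pos: [0.4203, -0.1377, 0.0089]
tool_rot: [-0.004, 0.075, 0.997, 0.002]
contact_force: [-0.2, -0.5, 0.4]
gripper_width: 0.803
grasp_force: 0.0
time: 18.9
tool_pos: [0.4257, -0.1406, 0.0155]
tool_rot: [0.002, 0.074, 0.997, -0.001]
contact_force: [-0.5, -0.2, 5.8]
gripper_width: 0.381
grasp_force: 62.7
time: 19.4
tool_pos: [0.4263, -0.1409, 0.1176]
tool_rot: [0.004, 0.073, 0.997, -0.002]
contact_force: [0.1, 0.0, -1.9]
gripper_width: 0.383
grasp_force: 61.8
go cm [-13.56  21.97   1.81] heading y 81.59 turn 1.503 or -1.639 j6 -1.91 t 19.4 pos [ 0.4263 -0.1409  0.1176] F [ 0.1  0.  -1.9] w 0.383 gf 61.8
```

```bash
M='python3 -m crank'
$M '[{"x":-1.3,"y":2,"z":0,"turn":0},{"x":-2.4,"y":4,"z":0,"turn":0},{"x":-2.4,"y":4,"z":0,"turn":0},{"x":-2.4,"y":4,"z":0,"turn":0},{"x":-2.4,"y":4,"z":0,"turn":0}]' >/dev/null
$M '[{"x":-2.5,"y":3.5,"z":0,"turn":0},{"x":0,"y":0,"z":0,"turn":0.14},{"x":0,"y":0,"z":0,"turn":0.14},{"x":0,"y":0,"z":0,"turn":0.14},{"x":0,"y":0,"z":0,"turn":0.14}]' >/dev/null
$M '[{"x":0,"y":0,"z":0.5,"turn":0.14},{"x":0,"y":0,"z":0.5,"turn":0.14},{"x":0,"y":0,"z":0.5,"turn":0.14},{"x":0,"y":0,"z":0.5,"turn":0.14},{"x":0,"y":0,"z":0,"turn":0.14}]' >/dev/null
$M '[{"x":0,"y":0,"z":0,"turn":0.14},{"x":0,"y":0,"z":0,"turn":0.1},{"x":0,"y":0,"z":0,"turn":0}]' >/dev/null
python3 gp.py
python3 -c "
from h import *
togo(.5907,.0546,.03,-4.5)"
```

```text
gx -115.6 gy 8.9 z 91.2 mm head -4.35 F lane -0.8 side 0.2 z -1.3 t 21.20 w 0.39
go cm [0.15 0.43 6.12] heading y -4.35 turn 0.003 or -3.139 j6 0.04 t 21.2 pos [0.5865 0.0535 0.0912] F [-0.2 -0.8 -1.3] w 0.386 gf 61.7
```

```bash
M='python3 -m crank'
$M '[{"x":0.2,"y":0.4,"z":2,"turn":0},{"x":0,"y":0,"z":3,"turn":0},{"x":0,"y":0,"z":1.2,"turn":0},{"x":0,"y":0,"z":0.5,"turn":0},{"x":0,"y":0,"z":0,"turn":0}]' >/dev/null; python3 gp.py
$M '[{"x":0,"y":0.15,"z":0,"turn":0},{"x":0,"y":0.15,"z":0,"turn":0},{"x":0,"y":0,"z":0,"turn":0}]' >/dev/null; python3 gp.py
```

```text
gx -113.5 gy 4.1 z 25.5 mm head -4.31 F lane 0.5 side 0.2 z -0.7 t 21.70 w 0.38
gx -113.5 gy -0.8 z 27.7 mm head -4.35 F lane -0.1 side 0.8 z -2.2 t 22.00 w 0.39
```

```bash
M='python3 -m crank'
$M '[{"x":0,"y":0,"z":0.3,"turn":0},{"x":0,"y":0.1,"z":0.1,"turn":0},{"x":0,"y":0,"z":0,"turn":0}]' >/dev/null; python3 gp.py
$M '[{"x":0,"y":0.1,"z":0,"turn":0},{"x":0,"y":0,"z":0,"turn":0}]' >/dev/null; python3 gp.py
$M '[{"x":0,"y":0.1,"z":0,"turn":0},{"x":0,"y":0,"z":0,"turn":0}]' >/dev/null; python3 gp.py
```

```text
gx -113.5 gy -0.4 z 22.0 mm head -4.35 F lane -0.3 side 0.4 z -1.0 t 22.30 w 0.38
gx -113.5 gy -1.3 z 22.1 mm head -4.36 F lane 0.3 side 0.6 z -0.9 t 22.50 w 0.38
gx -113.5 gy -1.6 z 22.0 mm head -4.37 F lane 0.7 side 5.3 z 0.9 t 22.70 w 0.38
```

```bash
M='python3 -m crank'
$M '[{"x":0,"y":0,"z":0.1,"turn":0},{"x":0,"y":0,"z":0,"turn":0}]' >/dev/null; python3 gp.py
$M '[{"x":0,"y":0,"z":0,"turn":0},{"x":0,"y":0,"z":0,"turn":0},{"x":0,"y":0,"z":-1,"turn":0},{"x":0,"y":0,"z":-3,"turn":0},{"x":0,"y":0,"z":-3,"turn":0}]' 60 >/dev/null
$M '[{"x":0,"y":0,"z":-0.6,"turn":0},{"x":0,"y":0,"z":0,"turn":0}]' >/dev/null; python3 gp.py
cat > gr.py <<'E'
import sys,subprocess,re,numpy as np
o=subprocess.run(["python3","racks.py",sys.argv[1],".040"],capture_output=True,text=True).stdout; print(o)
for m in re.finditer(r"\] \d+|rack.*?\d+ \[\s*([\d.-]+)\s+([\d.-]+)\]",o):
    if m[1]:
        r=np.array([float(m[1]),float(m[2])])-[604.5,168]; print("gx %.1f gy %.1f"%(r@[.0785,.9969],r@[-.9969,.0785]))
E
python3 gr.py w11
```

```text
gx -113.4 gy -1.6 z 21.6 mm head -4.37 F lane 0.6 side 6.6 z 5.0 t 22.90 w 0.38
gx -113.5 gy -4.3 z 99.8 mm head -4.35 F lane 0.7 side -0.2 z 0.6 t 23.60 w 0.60
rack [19. 36.] 649 [425.3 182.2] [38.7 18. ] 60.8 z 0.0358
rack [316. 207.] 2040 [598.1  59.1] [109.3  33.4] 85.4 z 0.0395
rack [446. 352.] 162 [690.9 -66.8] [ 2.6 14.8] 81.9 z 0.0394

gx 0.1 gy 179.8
gx -109.1 gy -2.2
gx -227.3 gy -104.6
```

```bash
M='python3 -m crank'
$M '[{"x":-2,"y":-0.1,"z":0,"turn":0},{"x":-3,"y":0,"z":0,"turn":0},{"x":-2.4,"y":-0.1,"z":0,"turn":0},{"x":0,"y":0,"z":2,"turn":0},{"x":0,"y":0,"z":3,"turn":0}]' 0 >/dev/null
$M '[{"x":0,"y":0,"z":2,"turn":0},{"x":0,"y":0,"z":0.7,"turn":0},{"x":0,"y":0,"z":0,"turn":0},{"x":0,"y":0,"z":0,"turn":0}]' >/dev/null; python3 gp.py
```

```text
gx -187.5 gy -1.1 z 20.6 mm head -4.35 F lane 0.3 side 0.2 z 0.4 t 24.55 w 0.00
```

```bash
M='python3 -m crank'
$M '[{"x":0.5,"y":0.1,"z":-0.15,"turn":0},{"x":0.4,"y":0,"z":0,"turn":0},{"x":0.4,"y":0.03,"z":0,"turn":0},{"x":0.5,"y":0.03,"z":0,"turn":0},{"x":0.5,"y":0.03,"z":0,"turn":0}]' >/dev/null; python3 gp.py
$M '[{"x":0.6,"y":0.03,"z":0,"turn":0},{"x":0.6,"y":0.03,"z":0,"turn":0},{"x":0.6,"y":0.03,"z":0,"turn":0},{"x":0.6,"y":0.03,"z":0,"turn":0},{"x":0.6,"y":0.03,"z":0,"turn":0}]' >/dev/null; python3 gp.py
$M '[{"x":0.6,"y":0.03,"z":0,"turn":0},{"x":0.4,"y":0.03,"z":0,"turn":0},{"x":0,"y":0,"z":0,"turn":0}]' >/dev/null; python3 gp.py; python3 gr.py w12
```

```text
gx -164.3 gy -3.0 z 22.4 mm head -4.35 F lane -1.8 side 0.4 z 1.5 t 25.05 w 0.00
gx -134.2 gy -3.5 z 21.5 mm head -4.35 F lane -3.7 side 1.3 z 1.8 t 25.55 w -0.00
gx -123.4 gy -4.5 z 21.5 mm head -4.33 F lane -0.1 side 0.2 z 0.5 t 25.85 w 0.00
rack [315. 130.] 5892 [602.1 105. ] [97.8 33.7] 85.5 z 0.0394
```

```bash
M='python3 -m crank'
$M '[{"x":0.3,"y":0,"z":0,"turn":0},{"x":0.3,"y":0,"z":0,"turn":0}]' >/dev/null; python3 gp.py
$M '[{"x":0.3,"y":0,"z":0,"turn":0},{"x":0.2,"y":0,"z":0,"turn":0}]' >/dev/null; python3 gp.py
$M '[{"x":0.2,"y":0,"z":0,"turn":0}]' >/dev/null; python3 gp.py
$M '[{"x":0.2,"y":0,"z":0,"turn":0},{"x":0,"y":0,"z":0,"turn":0}]' >/dev/null; python3 gp.py
```

```text
gx -118.2 gy -4.7 z 21.8 mm head -4.37 F lane -1.6 side 0.0 z 0.1 t 26.10 w 0.00
gx -113.2 gy -4.6 z 21.8 mm head -4.35 F lane 0.3 side -0.4 z -0.6 t 26.30 w 0.00
gx -111.3 gy -4.6 z 21.8 mm head -4.35 F lane -1.2 side -0.3 z -0.2 t 26.40 w -0.00
gx -109.2 gy -4.6 z 21.9 mm head -4.34 F lane 0.5 side 0.2 z -0.5 t 26.60 w -0.00
```

```bash
M='python3 -m crank'
$M '[{"x":0.6,"y":0,"z":0,"turn":0},{"x":0.7,"y":0,"z":0,"turn":0},{"x":0.7,"y":0,"z":0,"turn":0},{"x":0.7,"y":0,"z":0,"turn":0},{"x":0.7,"y":0,"z":0,"turn":0}]' >/dev/null; python3 gp.py
$M '[{"x":0.7,"y":0,"z":0,"turn":0},{"x":0.7,"y":0,"z":0,"turn":0},{"x":0.7,"y":0,"z":0,"turn":0},{"x":0.7,"y":0,"z":0,"turn":0},{"x":0.7,"y":0,"z":0,"turn":0}]' >/dev/null; python3 gp.py
$M '[{"x":0.7,"y":0,"z":0,"turn":0},{"x":0.7,"y":0,"z":0,"turn":0},{"x":0.7,"y":0,"z":0,"turn":0},{"x":0.7,"y":0,"z":0,"turn":0},{"x":0.7,"y":0,"z":0,"turn":0}]' >/dev/null; python3 gp.py
$M '[{"x":0.7,"y":0,"z":0,"turn":0},{"x":0.7,"y":0,"z":0,"turn":0},{"x":0.7,"y":0,"z":0,"turn":0},{"x":0.4,"y":0,"z":0,"turn":0},{"x":0,"y":0,"z":0,"turn":0}]' >/dev/null; python3 gp.py; python3 gr.py w13
```

```text
gx -74.8 gy -4.5 z 21.9 mm head -4.34 F lane -1.4 side 0.4 z 0.0 t 27.10 w 0.00
gx -39.9 gy -4.4 z 21.9 mm head -4.35 F lane -0.7 side 0.3 z 0.8 t 27.60 w -0.00
gx -5.0 gy -4.3 z 21.9 mm head -4.35 F lane -2.2 side -0.3 z 1.2 t 28.10 w -0.00
gx 20.4 gy -4.0 z 21.7 mm head -4.32 F lane 0.2 side -0.3 z 0.4 t 28.60 w -0.00
rack [313. 129.] 5972 [612.3 248. ] [97.3 33.8] 85.8 z 0.0394
```

```bash
M='python3 -m crank'
$M '[{"x":0.5,"y":0,"z":0,"turn":0},{"x":0.5,"y":0,"z":0,"turn":0},{"x":0.4,"y":0,"z":0,"turn":0},{"x":0.2,"y":0,"z":0,"turn":0},{"x":0,"y":0,"z":0,"turn":0}]' >/dev/null; python3 gp.py
$M '[{"x":-0.6,"y":0,"z":0,"turn":0},{"x":-1.5,"y":0,"z":-1,"turn":0},{"x":-1,"y":0,"z":-3,"turn":0},{"x":0,"y":0,"z":-4,"turn":0},{"x":0,"y":0,"z":-2,"turn":0}]' >/dev/null
$M '[{"x":3,"y":0,"z":-2,"turn":0},{"x":2,"y":0,"z":0,"turn":0},{"x":0,"y":0,"z":0,"turn":0}]' >/dev/null; python3 gp.py; python3 gr.py w14
python3 - <<'E'
from h import *
p,d,cm=grab("top"); cv2.imwrite("pics/top1.png",cv2.resize(p[130:290,150:440,::-1],None,fx=2.7,fy=2.7,interpolation=cv2.INTER_CUBIC))
E
```

```text
gx 35.9 gy -4.1 z 21.8 mm head -4.33 F lane -0.3 side -0.7 z 0.5 t 29.15 w -0.00
gx 55.9 gy -4.2 z 142.5 mm head -4.24 F lane -0.9 side -1.4 z -0.9 t 29.95 w 0.00
rack [317. 137.] 1648 [614.2 270. ] [108.3  34. ] 85.6 z 0.0396
rack [ 90. 210.] 1456 [413.9 224.3] [109.9  35.4] 88.2 z 0.0359

gx 41.2 gy 194.4
```

View pics/top1.png

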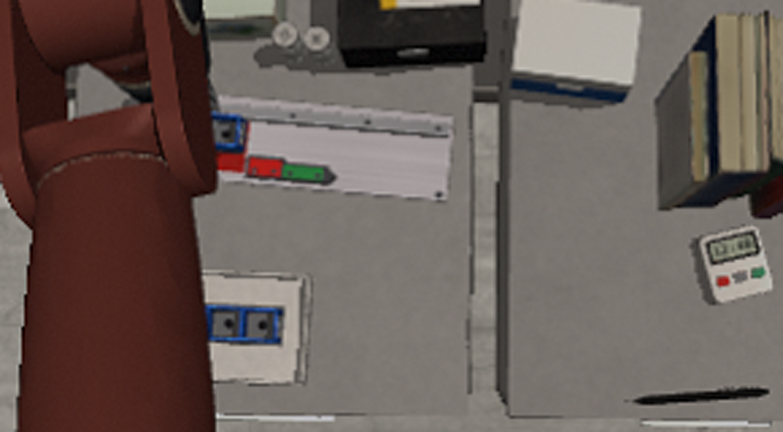

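The picture shows B's rear end level with the end of the red jaw at about (245,135), and A lying in the tray at about (245,323). B measures gx 102, gy −2, flat and along the lane. The vials, timer and pen are in view and look undisturbed. I'll hand in.

```bash
python3 -c "
from plant import manip
print(manip.job_done())"
```

```text
the job is handed in; nothing more can be done
None
```

Job handed in at about 30 s of the 72 s: the right rack stopped at the step and now lies flat in the white tray, and the worn rack passed the step and lies wholly in the red reject bay; the hand-in returned no verdict.

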